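Stow the cap tray home in its cradle

TASK

Put the tray of brass valve caps away in the cradle: bring it in rear end first over the front lip with the handle end raised, lower it flat behind the lip, and slide it back until its rear end has pressed the hidden buffer plate fully home against the stop, leaving no gap there. Feel for the stop and do not ram it, do not tip the tray steeply, keep all four caps in the tray, leave the other things on the bench alone, and let go at the end.

Things in the scene. Friction and masses are not known exactly. Their poses are not given: they have to be found in the camera images.
- tray: Steel tray holding four caps, 160 long (x) x 110 wide (y), walls 30 high, walls and bottom 4 thick, 0.55 kg loaded (varies by 15 %), flat on the bench at the start. Origin: centre of underside; x points from the handle end to the plain rear end, z up. Dividers 16 mm above the underside make four pockets from x = -33 to +76 mm; the 31 mm just behind the handle are empty.
- tray_handle (a point): Grasp point on the tray's handle: an upright steel plate in the middle of the front wall, 12 mm thick (tray x), 60 mm wide (y), its top 66 mm above the tray's underside, its front face flush with the tray's front. The point is mid-thickness and mid-width, 50 mm above the underside: tray frame (-74, 0, 50) mm.
- rack: Grey steel tray cradle fixed to the bench, 240 long (x) x 128 wide (y) x 58 mm tall. Origin: centre of underside; mouth at -x, back at +x. Floor 10 mm above the origin; inner width 116 mm; wings flare outwards 28 mm ahead of the mouth. Lip and roof leave too little height for a level tray to enter. A stowed tray lies flat on the floor, axes parallel, wholly behind the lip and against the stop.
- rack_lip (a point): Middle of the top edge of the lip's inner face: cradle (-112, 0, 28) mm. The fixed lip across the mouth is 18 mm high above the cradle floor and 8 mm thick (x = -120 to -112 mm). The tray's rear end must pass over it, rear end low and handle end raised; 160 to 166 mm behind the lip there is always room to lower the handle end, and then the tray slides on level.
- rack_roof (a point): Middle of the roof's front lower edge: cradle (8, 0, 54) mm. The roof (underside 44 mm above the floor, 4 mm thick) covers x = +8 to +120 mm only; from the lip to this edge the cradle is open above.
- buffer (a joint): Travel in m of the buffer plate on the cradle's stop, hidden under the roof: 0 = untouched, 0.012 = fully pressed in, hard against the stop; a weak spring (about 1 N, less than the tray's friction) returns it. The stop is set to a different depth each time and cannot be seen: a stowed tray's front is 20 to 50 mm behind the lip's inner face. The stop itself does not yield; feel for it.
- cap1: Brass valve cap, stepped round, 30 mm diameter, 22 mm tall, about 60 g, loose in one pocket of the tray; origin: centre of its foot.
- cap2: Brass valve cap, stepped round, 30 mm diameter, 22 mm tall, about 60 g, loose in one pocket of the tray; origin: centre of its foot.
- cap3: Brass valve cap, stepped round, 30 mm diameter, 22 mm tall, about 60 g, loose in one pocket of the tray; origin: centre of its foot.
- cap4: Brass valve cap, stepped round, 30 mm diameter, 22 mm tall, about 60 g, loose in one pocket of the tray; origin: centre of its foot.
- wrench: open-ended steel wrench, 150 mm long, lying on the bench; origin under its middle. Bystander.
- cylinder: small grey painted gas cylinder standing on the bench, 72 mm diameter, 195 mm tall; origin at centre of its foot. Bystander.
- sleeve: short orange-brown pipe sleeve standing on end, 110 mm outside diameter, 100 mm tall; origin at the centre of its foot. Bystander.
- regulator: small brass pressure regulator with a round steel gauge, about 60 x 50 x 48 mm, lying on the bench; origin under its middle. Bystander.
Not all that is in view belongs to the job. There is more than one size of the tray; the one meant has the size given above.

How it is judged:
At the end, for the whole second after the job is handed in: Tray behind the lip, handle towards the mouth: flat (0.04 rad), on the floor (3.5 mm), parallel to the cradle (0.08 rad), within 6 mm of its centre line, buffer pressed in over 9.5 of its 12 mm; four caps in the tray, feet less than 22 mm above its underside; tray at rest and let go (x of tray in the frame of rack above -0.03 m and value of joint buffer above 0.0095 m and y of tray in the frame of rack between -0.006 and 0.006 m and z of tray in the frame of rack between 0.006 and 0.0135 m and angle between tray's own z axis and vertical below 0.04 rad and angle between the x axis of tray and the x axis of rack, either way round below 0.08 rad and x of tray_handle in the frame of rack below -0.02 m and linear speed of tray below 0.02 m/s and contact force between the fingers and tray below 0.1 N and horizontal distance between each of cap1, cap2, cap3, cap4 and tray below 0.085 m and z of cap1 in the frame of tray between 0 and 0.022 m and z of cap2 in the frame of tray between 0 and 0.022 m and z of cap3 in the frame of tray between 0 and 0.022 m and z of cap4 in the frame of tray between 0 and 0.022 m); the robot touches nothing.
It fails at once if a bystander (wrench, cylinder, sleeve, regulator) was moved more than 30 mm (distance of any of wrench, cylinder, sleeve, regulator from where it was at the start of the episode above 0.03 m).
It fails at once if a cap fell out of the tray (distance between any of cap1, cap2, cap3, cap4 and tray above 0.11 m).
It fails at once if the tray was tipped by more than about 30 degrees (angle between tray's own z axis and vertical above 0.52 rad).
It fails at once if the tray was rammed into the cradle (more than 60 N) (contact force between tray and rack above 60 N).
It also fails if it takes over 58 s, if anything falls off the work surface, if the arm or the gripper's body presses on something with over 40 N, if the wrist force passes 120 N, or if a joint passes its speed limit or range.

ROBOT

A 7-joint arm with a two-finger parallel gripper is mounted at the origin on the work surface. World frame = base frame: x ahead of the robot, y to its left, z up, the work surface at z = 0. Lengths are in m, angles in rad, forces in N, time in s.
With the tool pointing down it reaches from about 0.425 to 0.875 m from the base axis. Payload 4.7 kg.
Tool frame: the origin (TCP) lies on the centre line of the jaws, within the pads' length; the fingertips stand 22 mm ahead of it and the grasp point (between the pads) lies 3 mm ahead of it; z points along the fingers, y is the direction in which the jaws open and shut (so a half turn about z gives the same grasp; the last joint's range is limited). The gripper opens to 87 mm and grips with 3 to 60 N. Pads are 19 mm wide; open, the fingers measure 117 mm over their backs; the gripper's body (75 mm by 190 mm) begins 51 mm behind the grasp point.
Start: joints at [-1.25, 0.321, -0.07, 1.45, 0.023, 1.371, -0.057], TCP at [0.196, 0.62, 0.245] pointing down, gripper open.
Joint ranges: [-2.86, 2.86], [-0.3, 2.09], [-1.38, 1.24], [0.06, 2.45], [-1.56, 4.7], [0.09, 2.05], [-2.69, 2.69]. Speed limits (rad/s): [2.57, 2.57, 3.14, 3.14, 3.14, 3.14, 3.14].

INTERFACE

Orientations are given as a rotation vector (axis times angle).
In Python, from bench import ctrl, imaging, close_job, finder gives the robot as it stands. The module is installed in compiled form; this text tells all that it offers.
- The arm moves only by the shell command python3 -m jog 'ROWS' [FORCE]. ROWS is JSON, a list that holds one entry, the list of rows, each a list of 7 numbers: the shift along the tool's x, y, z in cm, then the turn, a rotation vector about the tool's x, y, z in degrees, then the finger opening in cm, from 0 to 8.7. In form: [[[dx, dy, dz, ax, ay, az, claw], ...]]. A call has 1 to 12 rows; each row shifts and turns the commanded pose from where the row before left it, along the tool's axes as they then stand; what a row does not reach is not made up. A row lasts 1/10 s, in which the tool goes at most 50 mm and 8.59 degrees, less where a joint would pass 70% of its speed; a pose out of reach is approached as far as the arm can. A call is refused whole if a number of a shift passes 5 or a number of a turn 8.59, either way. A call with a gripper value outside its range is refused whole. The fingers move at their own pace and stop on an object; FORCE is the grip in N (left out, the last holds). Time passes only in rows, so rows that do not move let the fingers close. It gives the time, the measured TCP pose, the force and the opening at its end, in the units of the state.
- ctrl.get_state(): the state, without advancing time (a new reading comes with each control period).
- imaging.get_image(name): name is "scene" or "top" or "wrist"; returns a dict with "frame" (400x640x3 uint8, red, green, blue), "intrinsics" (3x3 intrinsics, pixels), "pose" (4x4, takes a point from camera to world coordinates). Camera axes: x right, y down, z forward; pixel columns grow to the right and rows downward; lengths in m; the calibration is good to about 2 mm. A picture is of the moment at which its call begins. There is no depth.
- close_job(): hands the job in, once; it reports no verdict.
Trained networks look in the newest picture that a camera, given by its name, has taken for a name from the list of things; names that differ only in an ending like _2 or _b are one class to them, and where a whole thing is asked for, a point or a joint stands for the part that bears it (a point fixed in the world has none). Each returns a list of dicts, best first, with "conf" (0 to 1); they miss things now and then, are a little off and sometimes report something else, mostly with a low value. They report only what shows in the picture. A call takes as long as a camera call. They do not tell look-alikes from the thing itself.
- finder.trace(label, camera): "region" (400x640 bool, what is visible of it) and "point" ([row, column] as shares, 0 to 1, of the picture: columns of its width, rows of its height, amid what is visible of it).
- finder.spot_point(label, camera): "point" ([row, column] as shares, 0 to 1, of the picture: columns of its width, rows of its height: a listed point, or the origin of a listed thing).
The state is a dict: "time": time; "joint_positions": joint angles; "qd": joint speeds; "joint_torque": joint torques, N m; "position": TCP position; "tool_rot": TCP orientation; "ft_force": force on the tool from outside, world axes, zero at the start; "torque": the same for the moment, N m; "grip_width": opening from 0.0 (shut) to 1.0 (fully open).
Only numpy, scipy, OpenCV 4.12 (cv2) and the standard library are available. Lean on these libraries where they do the work, as an engineer would, in place of code of your own. Each camera call takes 0.05 s, during which the arm holds its last target. There are 200 camera calls.

## Working session

There is one attempt and no reset: what is moved stays moved. The work goes in short steps, Python scripts to look and compute and a shell command to move; the robot and the scene stay as the last step left them, time stands still between calls to the robot, and variables do not carry over. Pictures are saved under pics/ and viewed, about 8 in all and at most 12, crops included, and the job is handed in when it is done.

```bash
mkdir -p pics
cat > h.py <<'E'
import numpy as np, cv2
from bench import ctrl, imaging, close_job, finder
from scipy.spatial.transform import Rotation as R
def grab(n,save=None):
    im=imaging.get_image(n)
    if save: cv2.imwrite(f'pics/{save}.png',im['frame'][:,:,::-1])
    return im
def ray(im,u,v):
    P=im['pose'];d=P[:3,:3]@np.linalg.inv(im['intrinsics'])@[u,v,1]
    return P[:3,3],d/np.linalg.norm(d)
def onz(im,u,v,z):
    o,d=ray(im,u,v);return o+d*(z-o[2])/d[2]
def proj(im,p):
    P=im['pose'];c=P[:3,:3].T@(np.array(p)-P[:3,3]);q=im['intrinsics']@c;return q[:2]/q[2]
def tri(rs):
    A=0;b=0
    for o,d in rs:
        M=np.eye(3)-np.outer(d,d);A=A+M;b=b+M@o
    x=np.linalg.solve(A,b);return x,[np.linalg.norm((np.eye(3)-np.outer(d,d))@(x-o)) for o,d in rs]
E
python3 - <<'E'
from h import *
s=ctrl.get_state();print({k:np.round(v,3) for k,v in s.items()})
a=[]
for n in('scene','top','wrist'):
    im=grab(n,n+'0');a.append(im['frame'])
    print(n,np.round(im['pose'],3).tolist(),im['intrinsics'][0,0])
    for l in('tray','tray_handle','rack','rack_lip','rack_roof'):
        print(l,[(round(d['conf'],2),np.round(np.array(d['point'])[::-1]*[640,400],1)) for d in finder.spot_point(l,n)[:4]])
E
python3 -c "
import cv2,numpy as np
a=[cv2.imread(f'pics/{n}0.png') for n in('scene','top')]
cv2.imwrite('pics/both.png',cv2.resize(np.vstack(a),None,fx=.75,fy=.75))"
```

```text
{'time': np.float64(0.0), 'joint_positions': array([-1.25 ,  0.322, -0.07 ,  1.452,  0.023,  1.371, -0.057]), 'qd': array([ 0.   ,  0.   , -0.   ,  0.001, -0.001, -0.   ,  0.   ]), 'joint_torque': array([ 1.0000e-03, -4.9129e+01, -4.0300e-01, -3.1252e+01, -6.4000e-02,
        4.4000e-02,  0.0000e+00]), 'position': array([0.196, 0.619, 0.243]), 'tool_rot': array([-4.800e-01, -3.105e+00,  3.000e-03]), 'ft_force': array([-0.623,  0.911,  0.663]), 'torque': array([-0.018, -0.03 ,  0.024]), 'grip_width': np.float64(0.997)}
scene [[0.539, 0.521, -0.662, 1.33], [0.842, -0.32, 0.434, -0.493], [0.014, -0.791, -0.611, 0.784], [0.0, 0.0, 0.0, 1.0]] 490.55704613461074
tray [(0.96, array([276.5, 287.4])), (0.9, array([201.8, 223.8])), (0.6, array([339.1, 242.3])), (0.58, array([283.1, 278. ]))]
tray_handle [(0.91, array([257.7, 253.1])), (0.67, array([147.6, 208.2])), (0.34, array([274.2, 306.2]))]
rack [(0.9, array([399.4, 225.1]))]
rack_lip [(0.75, array([372.5, 190.3]))]
rack_roof [(0.61, array([402.1, 206.4])), (0.44, array([160. , 313.2]))]
top [[-0.009, -0.998, 0.069, 0.46], [-1.0, 0.011, 0.023, -0.013], [-0.024, -0.069, -0.997, 1.191], [0.0, 0.0, 0.0, 1.0]] 438.47220061844655
tray [(0.88, array([398.6, 156.9])), (0.87, array([419.6, 262.8]))]
tray_handle [(0.93, array([404. , 181.1])), (0.76, array([472. , 275.5]))]
rack [(0.74, array([263.3, 173.4]))]
rack_lip [(0.74, array([263.3, 214.2])), (0.61, array([408.3, 159.1]))]
rack_roof [(0.46, array([402.3, 157.9]))]
wrist [[0.302, 0.919, 0.254, 0.128], [0.953, -0.291, -0.081, 0.642], [-0.0, 0.267, -0.964, 0.383], [0.0, 0.0, 0.0, 1.0]] 349.2330487769277
tray []
tray_handle []
rack []
rack_lip []
rack_roof []
```

View pics/both.png

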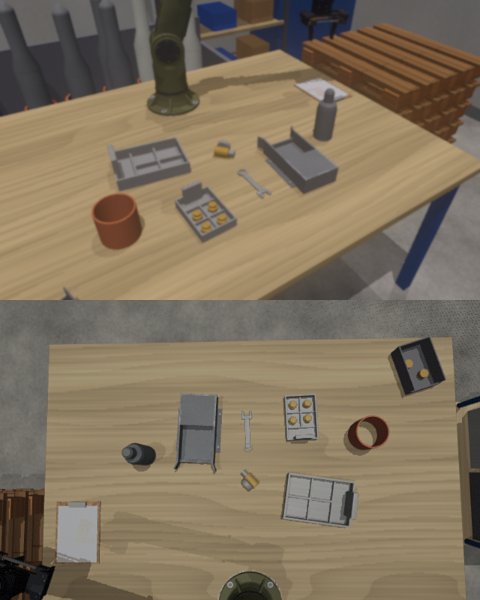

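Two trays carry the class: the small one with four brass caps at about top (400,157), handle toward the robot, and a bigger empty one at (420,263). There is also a black box with two caps at (555,88). The four-cap tray fits; I'll confirm it with an enlarged crop and its size.

Run:
```python
from h import *
im=grab('top')
f=im['frame'][:,:,::-1]
cv2.imwrite('pics/crop.png',cv2.resize(f[115:240,225:435],None,fx=3.8,fy=3.8,interpolation=cv2.INTER_CUBIC))
for n in('top','scene'):
  im=grab(n)
  for l,z in(('tray',.03),('rack',.05)):
    for d in finder.trace(l,n)[:2]:
        m=d['region'].astype(np.uint8);c=max(cv2.findContours(m,0,1)[0],key=cv2.contourArea)[:,0]
        w=np.array([onz(im,u,v,z)[:2] for u,v in c],np.float32)
        r=cv2.minAreaRect(w*1000);print(n,l,round(d['conf'],2),c.mean(0).round(),np.round(r[0]),np.round(r[1]),round(r[2],1))
```

```text
top tray 0.98 [426. 267.] [ 360. -250.] [257. 162.] 81.3
top tray 0.62 [401. 156.] [ 654. -189.] [166. 117.] 2.2
top rack 0.59 [264. 177.] [603. 171.] [158. 270.] 85.9
scene tray 0.62 [196. 216.] [ 353. -240.] [235. 250.] 81.0
scene tray 0.6 [272. 280.] [ 649. -194.] [218. 121.] 2.3
scene rack 0.81 [395. 212.] [617. 160.] [191. 322.] 85.3
```

View pics/crop.png

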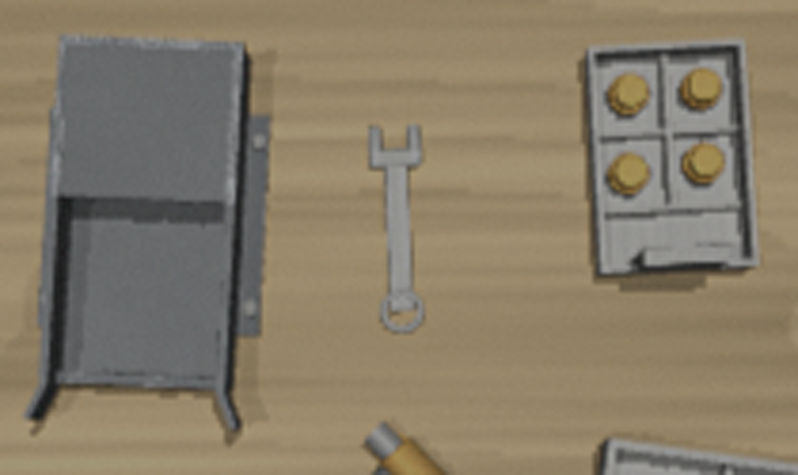

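Run:
```python
from h import *
im=grab('top')
def w(U,V,z): return onz(im,(U+.5)/3.8-.5+225,(V+.5)/3.8-.5+115,z)
T=[w(*p,.03) for p in((588,47),(745,42),(758,266),(600,277))]
for t in T: print('tray',t.round(4))
c=sum(T)/4; ax=(T[0]+T[1]-T[2]-T[3]);print('c',c.round(4),'yaw',np.degrees(np.arctan2(ax[1],ax[0])), [np.linalg.norm(T[i]-T[i-1]).round(4) for i in range(4)])
Rk=[w(*p) for p in((60,38,.058),(245,43,.058),(55,382,.028),(222,390,.028),(63,197,.058),(235,204,.058))]
for t in Rk: print('rack',t.round(4))
a=Rk[0]+Rk[1]-Rk[2]-Rk[3];print('yaw',np.degrees(np.arctan2(a[1],a[0])),np.linalg.norm(a)/2)
# networks: triangulate points
ims={}
P={}
for n in('top','scene'):
    ims[n]=grab(n)
    for l in('tray_handle','tray','rack_lip','rack_roof','rack'):
        for d in finder.spot_point(l,n)[:3]:
            P.setdefault(l,{}).setdefault(n,[]).append(np.array(d['point'])[::-1]*[640,400])
for l in P:
    for a in P[l].get('top',[]):
        for b in P[l].get('scene',[]):
            x,e=tri([ray(ims['top'],*a),ray(ims['scene'],*b)])
            if max(e)<.02: print(l,a.round(),b.round(),x.round(4),np.round(e,4))
s=ctrl.get_state();M=R.from_rotvec(s['tool_rot']).as_matrix();print(M.round(3),s['time'],s['position'])
W=grab('wrist')['pose'];print((M.T@(W[:3,3]-s['position'])).round(3),(M.T@W[:3,:3]).round(3).tolist())
```

```text
tray [ 0.7323 -0.1321  0.03  ]
tray [ 0.7342 -0.2423  0.03  ]
tray [ 0.5759 -0.2475  0.03  ]
tray [ 0.5694 -0.1376  0.03  ]
c [ 0.653  -0.1899  0.03  ] yaw 1.9081157739082262 [np.float64(0.163), np.float64(0.1102), np.float64(0.1585), np.float64(0.1101)]
rack [0.7375 0.2358 0.058 ]
rack [0.732  0.1072 0.058 ]
rack [0.5    0.2448 0.028 ]
rack [0.4932 0.1274 0.028 ]
rack [0.6263 0.2332 0.058 ]
rack [0.62   0.1145 0.058 ]
yaw -3.5081786094166163 0.240452878770847
tray_handle [399. 183.] [256. 251.] [ 0.5766 -0.185   0.0422] [0.0047 0.0047]
tray_handle [474. 273.] [149. 210.] [ 0.3502 -0.3538  0.0772] [0.0028 0.0028]
tray [401. 157.] [277. 289.] [ 0.6566 -0.1878 -0.0025] [0.0046 0.0046]
tray [421. 261.] [201. 222.] [ 0.3717 -0.2408  0.0069] [0.0026 0.0026]
rack_lip [261. 212.] [372. 190.] [0.5069 0.1852 0.0301] [0.002 0.002]
rack_roof [260. 165.] [401. 206.] [0.6274 0.1829 0.0539] [0.0035 0.0035]
rack [265. 171.] [399. 221.] [0.6232 0.1806 0.0044] [0.0021 0.0021]
[[-0.953  0.302  0.   ]
 [ 0.302  0.953  0.   ]
 [-0.     0.    -1.   ]] 1.9 [0.19632983 0.61967225 0.24458007]
[ 0.072  0.001 -0.139] [[0.0, -0.964, -0.266], [1.0, 0.001, -0.0], [0.001, -0.266, 0.964]]
```

```bash
cat >> h.py <<'E'
def rows(p0,M0,wps):
    """wps: list of (p,M) successive commanded poses -> rows"""
    out=[]
    for p,M in wps:
        d=M0.T@(np.array(p)-p0)*100;a=np.degrees(R.from_matrix(M0.T@M).as_rotvec())
        out.append(np.r_[d,a].round(2).tolist());p0,M0=np.array(p),M
    return out
def tool(yaw,pitch=0):
    "tool y along heading yaw(deg), pitch = nose-down deg"
    Y=np.array([np.cos(np.radians(yaw)),np.sin(np.radians(yaw)),0]);Z=np.array([0,0,-1.]);X=np.cross(Y,Z)
    M=np.stack([X,Y,Z],1); ya=np.array([-Y[1],Y[0],0]);return R.from_rotvec(ya*np.radians(pitch)).as_matrix()@M
E
python3 - <<'E'
from h import *
s=ctrl.get_state();p=s['position'];M=R.from_rotvec(s['tool_rot']).as_matrix()
r0,a0=np.hypot(*p[:2]),np.degrees(np.arctan2(p[1],p[0]));g=np.array([.579,-.192]);r1,a1=np.hypot(*g),np.degrees(np.arctan2(g[1],g[0]))
N=24;w=[]
for i in range(1,N+1):
    t=i/N;r=r0+(r1-r0)*t;a=np.radians(a0+(a1-a0)*t)
    z=p[2]+.04*min(1,t*6) if t<.75 else .285-.085*(t-.75)*4
    w.append(([r*np.cos(a),r*np.sin(a),z],tool(72.4+(2-72.4)*t)))
for r in rows(p,M,w): print(r)
E
```

```text
[-4.28, -0.31, -1.0, 0.0, 0.0, 2.96]
[-4.26, -0.37, -1.0, 0.0, 0.0, 2.93]
[-4.24, -0.43, -1.0, 0.0, 0.0, 2.93]
[-4.23, -0.49, -1.0, 0.0, 0.0, 2.93]
[-4.21, -0.56, 0.0, 0.0, 0.0, 2.93]
[-4.19, -0.62, 0.0, 0.0, 0.0, 2.93]
[-4.17, -0.68, 0.0, 0.0, 0.0, 2.93]
[-4.15, -0.74, 0.0, 0.0, 0.0, 2.93]
[-4.12, -0.8, 0.0, 0.0, 0.0, 2.93]
[-4.1, -0.86, 0.0, 0.0, 0.0, 2.93]
[-4.08, -0.91, 0.0, 0.0, 0.0, 2.93]
[-4.05, -0.97, 0.0, 0.0, 0.0, 2.93]
[-4.03, -1.03, 0.0, 0.0, 0.0, 2.93]
[-4.0, -1.09, 0.0, 0.0, 0.0, 2.93]
[-3.97, -1.14, 0.0, 0.0, 0.0, 2.93]
[-3.94, -1.2, 0.0, 0.0, 0.0, 2.93]
[-3.92, -1.25, 0.0, 0.0, 0.0, 2.93]
[-3.89, -1.31, -0.04, 0.0, 0.0, 2.93]
[-3.86, -1.36, 1.42, 0.0, 0.0, 2.93]
[-3.82, -1.42, 1.42, 0.0, 0.0, 2.93]
[-3.79, -1.47, 1.42, 0.0, 0.0, 2.93]
[-3.76, -1.52, 1.42, 0.0, 0.0, 2.93]
[-3.73, -1.57, 1.42, 0.0, 0.0, 2.93]
[-3.69, -1.63, 1.42, 0.0, 0.0, 2.93]
```

```bash
python3 -m jog '[[[-4.3,-0.3,-1,0,0,2.93,5],[-4.3,-0.4,-1,0,0,2.93,5],[-4.2,-0.4,-1,0,0,2.93,5],[-4.2,-0.5,-1,0,0,2.93,5],[-4.2,-0.6,0,0,0,2.93,5],[-4.2,-0.6,0,0,0,2.93,5],[-4.2,-0.7,0,0,0,2.93,5],[-4.2,-0.7,0,0,0,2.93,5],[-4.1,-0.8,0,0,0,2.93,5],[-4.1,-0.9,0,0,0,2.93,5],[-4.1,-0.9,0,0,0,2.93,5],[-4.1,-1,0,0,0,2.93,5]]]'
python3 -m jog '[[[-4,-1,0,0,0,2.93,5],[-4,-1.1,0,0,0,2.93,5],[-4,-1.1,0,0,0,2.93,5],[-3.9,-1.2,0,0,0,2.93,5],[-3.9,-1.3,0,0,0,2.93,5],[-3.9,-1.3,0,0,0,2.93,5],[-3.9,-1.4,1.4,0,0,2.93,5],[-3.8,-1.4,1.4,0,0,2.93,5],[-3.8,-1.5,1.4,0,0,2.93,5],[-3.8,-1.5,1.4,0,0,2.93,5],[-3.7,-1.6,1.4,0,0,2.93,5],[-3.7,-1.6,1.4,0,0,2.93,5]]]'
python3 -m jog '[[[0,0,0,0,0,0,5],[0,0,0,0,0,0,5]]]'
cat > look.py <<'E'
from h import *
import sys
im=grab('wrist',sys.argv[1])
s=ctrl.get_state();M=R.from_rotvec(s['tool_rot']).as_matrix();print(s['time'],s['position'].round(4),'yaw',np.degrees(np.arctan2(M[1,1],M[0,1])).round(2),'tilt',M[:,2].round(3),s['grip_width'],s['ft_force'].round(2))
for l in('tray','tray_handle'):
    for d in finder.spot_point(l,'wrist')[:2]:
        uv=np.array(d['point'])[::-1]*[640,400];print(l,d['conf'],uv,onz(im,*uv,.05 if 'h' in l else 0).round(4))
E
python3 look.py w1
```

```text
time: 3.15
position: [0.5628, 0.2838, 0.2846]
tool_rot: [1.398, 2.813, 0.0]
ft_force: [0.4, 0.1, -0.1]
grip_width: 0.577
time: 4.35
position: [0.58, -0.1947, 0.2002]
tool_rot: [2.182, 2.259, 0.001]
ft_force: [0.1, -1.1, -0.1]
grip_width: 0.573
time: 4.55
position: [0.5797, -0.1943, 0.2004]
tool_rot: [-2.183, -2.259, -0.0]
ft_force: [0.1, 0.8, 0.4]
grip_width: 0.571
4.6 [ 0.5807 -0.1926  0.2007] yaw 2.12 tilt [ 0.001  0.001 -1.   ] 0.5745071126046043 [ 0.34  1.38 -1.01]
tray 0.91 [108.672 220.92 ] [ 0.3637 -0.2426  0.    ]
tray 0.6 [397.888 176.8  ] [ 0.6554 -0.1865  0.    ]
tray_handle 0.91 [ 60.416 353.52 ] [ 0.3306 -0.3636  0.05  ]
tray_handle 0.61 [330.304 190.4  ] [ 0.5876 -0.1906  0.05  ]
```

View pics/w1.png

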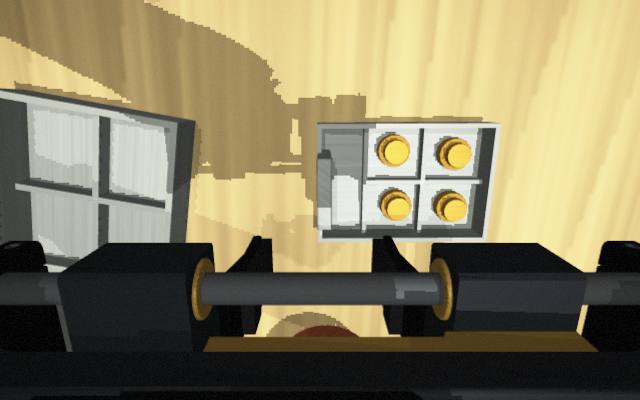

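The picture shows the tray's rim corners at about (318,124), (500,124), (487,240) and (320,241). The handle plate runs from (318,150) to (330,230), and all four caps are in.

Run:
```python
from h import *
im=imaging.get_image('wrist')
T=[onz(im,u,v,.03) for u,v in((318,124),(499,124),(487,240),(320,241))]
for t in T: print(t.round(4))
print((sum(T)/4).round(4))
for uv in((318,152),(330,152),(318,229),(330,229)): print('handle',uv,onz(im,*uv,.066).round(4))
f=im['frame'][:,:,::-1]
cv2.imwrite('pics/w1c.png',cv2.resize(f[110:255,300:510],None,fx=3.8,fy=3.8,interpolation=cv2.INTER_CUBIC))
```

```text
[ 0.5767 -0.1338  0.03  ]
[ 0.7335 -0.1275  0.03  ]
[ 0.741  -0.2348  0.03  ]
[ 0.5827 -0.2422  0.03  ]
[ 0.6585 -0.1846  0.03  ]
handle (318, 152) [ 0.5778 -0.1533  0.066 ]
handle (330, 152) [ 0.5872 -0.153   0.066 ]
handle (318, 229) [ 0.5802 -0.2172  0.066 ]
handle (330, 229) [ 0.5902 -0.2168  0.066 ]
```

View pics/w1c.png

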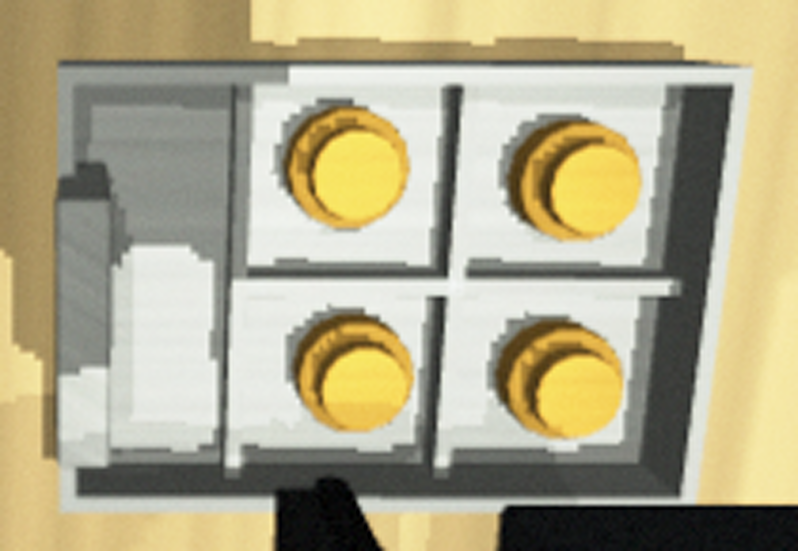

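The four-cap tray measures about 160 x 110, so it is the one meant. Now I descend and grip.

```bash
python3 -m jog '[[[0.4,0.2,3,0,0,-0.3,5],[0,0,3,0,0,0,5],[0,0,3,0,0,0,5],[0,0,2.5,0,0,0,5],[0,0,1.8,0,0,0,5],[0,0,1.4,0,0,0,5],[0,0,0,0,0,0,5],[0,0,0,0,0,0,2],[0,0,0,0,0,0,0.5],[0,0,0,0,0,0,0.5],[0,0,0,0,0,0,0.5],[0,0,0,0,0,0,0.5]]]' 40
python3 -m jog '[[[0,0,0,0,0,0,0.5],[0,0,0,0,0,0,0.5],[0,0,0,0,0,0,0.5],[0,0,0,0,0,0,0.5],[0,0,0,0,0,0,0.5]]]' 60
python3 -m jog '[[[0,0,0,0,0,0,0.5]]]'
```

```text
time: 5.95
position: [0.5825, -0.1892, 0.0541]
tool_rot: [2.174, 2.267, 0.001]
ft_force: [-0.5, 0.6, -0.5]
grip_width: 0.207
time: 6.45
position: [0.5817, -0.1893, 0.0538]
tool_rot: [-2.174, -2.267, 0.001]
ft_force: [-3.8, 0.7, 4.7]
grip_width: 0.131
time: 6.55
position: [0.5818, -0.1893, 0.0538]
tool_rot: [-2.174, -2.267, 0.0]
ft_force: [-3.3, 0.1, 5.6]
grip_width: 0.127
```

```bash
python3 -m jog '[[[0,0,-0.5,0,0,0,0.5],[0,0,-1.5,0,0,0,0.5],[0,0,-2.5,0,0,0,0.5],[0,0,-2.5,0,0,0,0.5],[0,0,-2.5,0,0,0,0.5],[1,0,-2.5,0,0,0,0.5],[2,0,-2.5,0,0,0.9,0.5],[2.5,0,-1.5,0,0,0.9,0.5],[2.5,0,-0.5,0,0,0.9,0.5],[2.5,0,0,0,0,0.9,0.5],[2.5,0,0,0,0,0.9,0.5],[2.5,0,0,0,0,0.9,0.5]]]'
python3 -m jog '[[[2.5,0,0,0,0,0,0.5],[2.5,0,0,0,0,0,0.5],[2.5,0,0,0,0,0,0.5],[1.5,0,0,0,0,0,0.5],[1,0,0,0,0,0,0.5],[0,0,0,0,0,0,0.5],[0,0,0,0,0,0,0.5]]]'
python3 look.py w2
python3 - <<'E'
from h import *
import glob
a=grab('top','t2')
E
python3 -c "
import cv2,numpy as np
a=cv2.imread('pics/w2.png');b=cv2.imread('pics/t2.png')[100:250,200:440]
cv2.imwrite('pics/v2.png',np.vstack([a[:200],cv2.resize(b,(640,400),interpolation=3)]))"
```

```text
time: 7.75
position: [0.5811, -0.0331, 0.2189]
tool_rot: [-2.279, -2.161, -0.0]
ft_force: [-0.4, -0.2, -4.8]
grip_width: 0.133
time: 8.45
position: [0.5868, 0.0641, 0.2186]
tool_rot: [2.28, 2.16, -0.001]
ft_force: [-0.3, -0.3, -4.5]
grip_width: 0.134
8.5 [0.5868 0.0636 0.2186] yaw -3.13 tilt [ 0.    -0.001 -1.   ] 0.13453949353601258 [ 0.24 -0.3  -4.99]
tray 0.97 [445.312 234.2  ] [ 0.7187 -0.0053  0.    ]
tray 0.51 [527.104 279.32 ] [ 0.8133 -0.0648  0.    ]
tray_handle 0.88 [324.608 272.32 ] [ 0.5859 -0.0186  0.05  ]
```

View pics/v2.png

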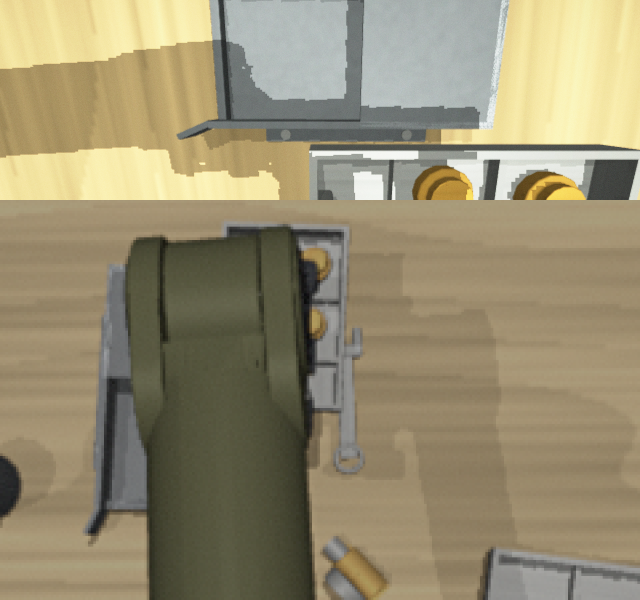

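The wrist view shows the rack's near wall along rows 122–128, from column 215 to 492. The tray is held level below it, with its rim at row 147. The rack's far wall is out of frame, so I shift a little and view again.

```bash
python3 -m jog '[[[0.6,-1,-1,0,0,0,0.5],[1,-2,-2,0,0,0,0.5],[0.4,-1,-1.5,0,0,0,0.5],[0,0,0,0,0,0,0.5],[0,0,0,0,0,0,0.5],[0,0,0,0,0,0,0.5]]]'
python3 look.py w3; python3 -c "
import cv2
a=cv2.imread('pics/w3.png')
cv2.imwrite('pics/v3.png',cv2.resize(a[:285,170:],None,fx=1.7,fy=1.7,interpolation=3))"
```

```text
time: 9.25
position: [0.5479, 0.087, 0.263]
tool_rot: [2.28, 2.161, -0.001]
ft_force: [-0.7, 0.6, -5.2]
grip_width: 0.135
9.3 [0.5478 0.087  0.2627] yaw -3.06 tilt [-0.001 -0.001 -1.   ] 0.13267703546439596 [ 0.41  0.02 -5.25]
tray_handle 0.74 [325.312 274.4  ] [ 0.5468 -0.0207  0.05  ]
tray_handle 0.63 [537.088 199.6  ] [0.7716 0.0535 0.05  ]
```

View pics/v3.png

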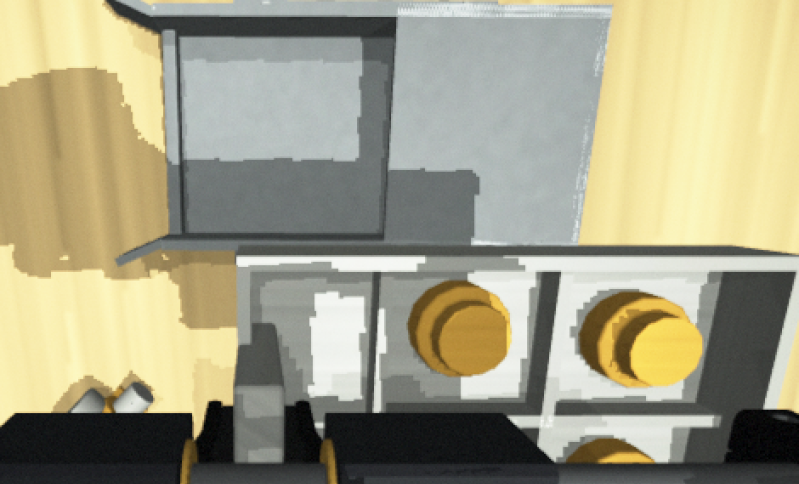

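Run:
```python
from h import *
im=imaging.get_image('wrist');s=ctrl.get_state();M=R.from_rotvec(s['tool_rot']).as_matrix();p=s['position']
print(p.round(4))
def w(U,V,z): return onz(im,(U+.5)/1.7-.5+170,(V+.5)/1.7-.5,z)
zt=p[2]-.053
for n,q in dict(fl=(237,256,zt+.03),fr=(799,256,zt+.03),hfl=(235,385,zt+.066),hfr=(283,385,zt+.066),frontlow=(240,340,zt+.03)).items():
    x=w(*q);print('tray',n,x.round(4),'tool',(M.T@(x-p)).round(4))
for n,q in dict(roofBR=(611,6,.058),roofNR=(579,244,.058),roofFf=(397,8,.058),roofFn=(385,240,.058),lipif=(176,33,.028),lipin=(183,235,.028),lipof=(162,30,.028),lipon=(168,237,.028),farwallF=(165,14,.058),nearL=(168,238,.058)).items():
    print('rack',n,w(*q).round(4))
```

```text
[0.5479 0.0872 0.2628]
tray fl [0.5458 0.1406 0.2398] tool [ 0.0532 -0.0049  0.023 ]
tray fr [0.6978 0.1326 0.2398] tool [0.0533 0.1474 0.0228]
tray hfl [0.5451 0.1163 0.2758] tool [ 0.0288 -0.0043 -0.013 ]
tray hfr [0.5558 0.1157 0.2758] tool [ 0.0289  0.0064 -0.013 ]
tray frontlow [0.5451 0.1169 0.2398] tool [ 0.0296 -0.0043  0.023 ]
rack roofBR [0.7391 0.2368 0.058 ]
rack roofNR [0.7338 0.1148 0.058 ]
rack roofFf [0.6285 0.2418 0.058 ]
rack roofFn [0.6228 0.1229 0.058 ]
rack lipif [0.5095 0.2428 0.028 ]
rack lipin [0.5037 0.1293 0.028 ]
rack lipof [0.5017 0.2448 0.028 ]
rack lipon [0.4942 0.1285 0.028 ]
rack farwallF [0.5081 0.2454 0.058 ]
rack nearL [0.4989 0.1305 0.058 ]
```

```bash
cat >> h.py <<'E'
LIP=np.array([.5066,.1868]);YAW=-2.8;OFF=.0014
def pose(d,zr,th,lip=None,yaw=None,off=None):
    lip=LIP if lip is None else lip;yaw=YAW if yaw is None else yaw;off=OFF if off is None else off
    t=np.radians(th);y=np.radians(yaw);u=np.array([np.cos(y),np.sin(y)]);v=np.array([-u[1],u[0]])
    s=d-.154*np.cos(t)+.054*np.sin(t);z=zr+.010+.154*np.sin(t)+.054*np.cos(t)
    return np.r_[lip+s*u+off*v,z],tool(yaw,th)
E
python3 - <<'E'
from h import *
s=ctrl.get_state();M=R.from_rotvec(s['tool_rot']).as_matrix();p=s['position']
p1,M1=pose(.06,.06,12);print(p,p1)
rv=R.from_matrix(M.T@M1).as_rotvec();w=[]
sm=lambda t:t*t*(3-2*t)
for i in range(1,11):
    t=sm(i/10);w.append((p+(p1-p)*t,M@R.from_rotvec(rv*t).as_matrix()))
for r in rows(p,M,w):print(r)
E
```

```text
[0.54788603 0.08721697 0.26276203] [0.42735569 0.19207737 0.15483837]
[0.28, -0.35, 0.3, 0.33, 0.0, -0.01]
[0.75, -0.95, 0.83, 0.91, 0.0, -0.02]
[1.1, -1.38, 1.24, 1.34, 0.0, -0.03]
[1.34, -1.64, 1.54, 1.62, 0.0, -0.03]
[1.46, -1.74, 1.73, 1.77, 0.0, -0.04]
[1.46, -1.68, 1.78, 1.77, 0.0, -0.04]
[1.34, -1.49, 1.69, 1.62, 0.0, -0.03]
[1.11, -1.19, 1.42, 1.34, 0.0, -0.03]
[0.75, -0.78, 0.98, 0.91, 0.0, -0.02]
[0.28, -0.28, 0.37, 0.33, 0.0, -0.01]
```

```bash
python3 -m jog '[[[0.3,-0.35,0.3,0.3,0,0,0.5],[0.75,-0.95,0.85,0.9,0,0,0.5],[1.1,-1.4,1.25,1.35,0,-0.05,0.5],[1.35,-1.65,1.55,1.65,0,-0.05,0.5],[1.45,-1.75,1.75,1.8,0,-0.05,0.5],[1.45,-1.7,1.75,1.8,0,-0.05,0.5],[1.35,-1.5,1.7,1.6,0,-0.05,0.5],[1.1,-1.2,1.4,1.35,0,0,0.5],[0.75,-0.75,1,0.9,0,0,0.5],[0.3,-0.25,0.35,0.35,0,0,0.5],[0,0,0,0,0,0,0.5],[0,0,0,0,0,0,0.5]]]'
python3 look.py w4
python3 - <<'E'
from h import *
a=cv2.imread('pics/w4.png');grab('scene','s4');b=cv2.imread('pics/s4.png')
cv2.imwrite('pics/v4.png',np.vstack([cv2.resize(a[:250,230:],(640,390),interpolation=3)[:300],cv2.resize(b[130:290,260:500],(640,427),interpolation=3)[:300]]))
s=ctrl.get_state();print(s['position'],pose(.06,.06,12)[0])
E
```

```text
time: 10.65
position: [0.4286, 0.1923, 0.156]
tool_rot: [-2.161, -2.057, 0.213]
ft_force: [0.2, -0.9, -4.2]
grip_width: 0.128
10.7 [0.4286 0.1923 0.1561] yaw -2.82 tilt [-0.206  0.011 -0.979] 0.1278153671830477 [-0.47  0.27 -4.38]
tray 0.9 [445.632 237.2  ] [0.5019 0.1548 0.    ]
tray_handle 0.92 [323.52 274.32] [0.4062 0.14   0.05  ]
[0.42815761 0.19250128 0.15595493] [0.42735569 0.19207737 0.15483837]
```

View pics/v4.png

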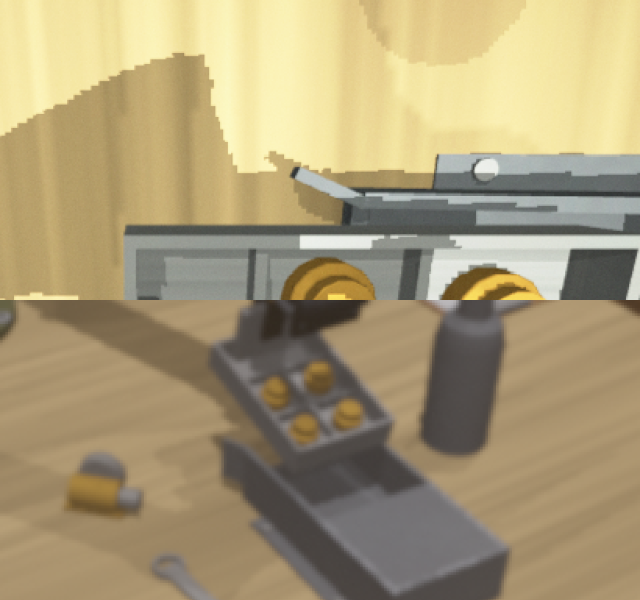

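Run:
```python
from h import *
im=imaging.get_image('wrist');f=im['frame']
cv2.imwrite('pics/v5.png',cv2.resize(f[90:165,300:640,::-1],None,fx=2.3,fy=6,interpolation=cv2.INTER_CUBIC))
s=ctrl.get_state();M=R.from_rotvec(s['tool_rot']).as_matrix();print(s['position'])
for c in(460,480,500,540,580,620): print(c,f[108:150,c].sum(1).tolist())
```

```text
[0.42798459 0.1925923  0.15585937]
460 [615, 566, 401, 400, 405, 408, 409, 404, 404, 407, 416, 399, 295, 178, 190, 331, 524, 587, 517, 341, 336, 343, 336, 341, 336, 297, 264, 263, 262, 274, 262, 254, 262, 272, 278, 312, 273, 239, 236, 233, 240, 245]
480 [582, 425, 426, 419, 422, 422, 425, 430, 419, 431, 427, 423, 369, 174, 168, 273, 475, 584, 580, 585, 526, 338, 347, 346, 351, 321, 282, 263, 272, 273, 261, 261, 276, 265, 260, 258, 260, 245, 243, 241, 252, 233]
500 [620, 625, 588, 416, 416, 408, 416, 413, 419, 415, 420, 425, 376, 222, 170, 217, 387, 559, 564, 566, 508, 326, 337, 336, 341, 328, 314, 279, 271, 266, 260, 271, 264, 272, 275, 270, 241, 247, 240, 238, 234, 239]
540 [710, 712, 672, 452, 451, 435, 451, 414, 327, 253, 279, 333, 318, 275, 178, 178, 257, 455, 560, 553, 550, 558, 495, 338, 323, 323, 341, 420, 502, 504, 499, 500, 501, 501, 493, 460, 338, 238, 244, 231, 235, 230]
580 [523, 517, 470, 310, 306, 315, 317, 306, 305, 318, 323, 321, 316, 302, 248, 166, 176, 326, 527, 522, 523, 529, 529, 534, 476, 323, 311, 343, 429, 478, 466, 467, 473, 466, 474, 436, 320, 254, 234, 236, 237, 222]
620 [515, 520, 523, 489, 357, 312, 321, 317, 321, 320, 318, 315, 323, 323, 293, 193, 165, 198, 356, 522, 515, 524, 529, 524, 517, 522, 522, 519, 514, 486, 456, 452, 452, 461, 452, 452, 447, 450, 408, 266, 240, 223]
```

View pics/v5.png

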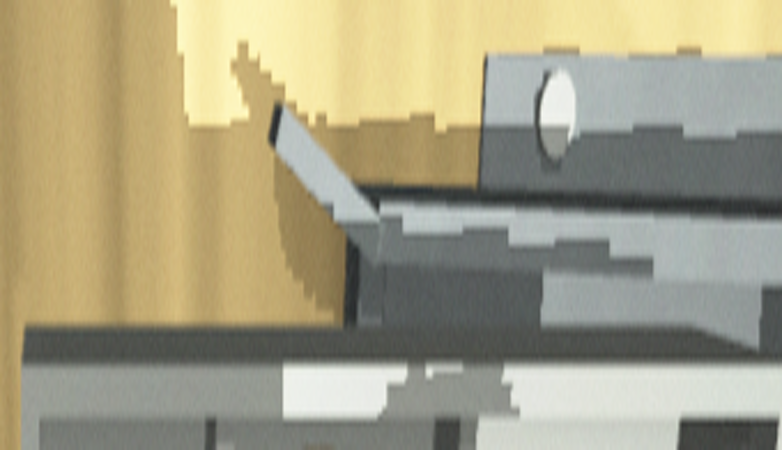

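Run:
```python
from h import *
im=imaging.get_image('wrist')
y=np.radians(YAW);u=np.array([np.cos(y),np.sin(y)]);v=np.array([-u[1],u[0]])
for c,r in((480,123.4),(500,123.9),(540,124.7),(580,125),(620,125.9)):
    q=onz(im,c,r,.058)[:2]-LIP;print('outer s %.1f centre v %.1f'%(q@u*1000,q@v*1000-64))
for c,r in((480,133.5),(500,134.5)):
    q=onz(im,c,r,.058)[:2]-LIP;print('inner s %.1f centre v %.1f'%(q@u*1000,q@v*1000-58))
s=ctrl.get_state();M=R.from_rotvec(s['tool_rot']).as_matrix();p=s['position']
for c in(312,420,520,620):
    o,d=ray(im,c,149.7);n=M[:,2];h=p+n*.024;q=o+d*((h-o)@n)/(d@n);qq=q[:2]-LIP
    print('tray side tool',(M.T@(q-p)*1000).round(1),'v',round(qq@v*1000-55,1))
print('tool v',(p[:2]-LIP)@v*1000)
```

```text
outer s 0.4 centre v 0.7
outer s 11.7 centre v 0.5
outer s 33.7 centre v 0.3
outer s 54.7 centre v 0.4
outer s 74.9 centre v 0.1
inner s 1.1 centre v 0.7
inner s 12.5 centre v 0.2
tray side tool [53.3 -3.2 24. ] v 0.4
tray side tool [53.4 47.  24. ] v 0.4
tray side tool [53.4 93.6 24. ] v 0.4
tray side tool [ 53.4 140.1  24. ] v 0.4
tool v 1.9973167601885067
```

Tray and rack are aligned: tray centre is at v=0.4 mm and rack centre at 0.1–0.7 mm. Next I compute the descent rows.

```bash
cat > plan.py <<'E'
from h import *
def path(wps,p,M):
    w=[]
    for a,b,n in wps:
        for i in range(1,n+1):
            t=i/n;w.append(pose(*[x+(y-x)*t for x,y in zip(a,b)]))
    for r in rows(p,M,w):print(r)
E
python3 - <<'E'
from plan import *
OFF=.0017
p,M=pose(.0610,.0610,12)
path([((.061,.061,12),(.070,.012,12),8),((.070,.012,12),(.115,.004,12),4),((.115,.004,12),(.1635,.003,8),6),((.1635,.003,8),(.1635,0,0),8)],p,M)
E
```

```text
[-0.0, 0.24, 0.58, 0.0, 0.0, 0.0]
[-0.0, 0.24, 0.58, 0.0, 0.0, 0.0]
[-0.0, 0.24, 0.58, 0.0, 0.0, 0.0]
[-0.0, 0.24, 0.58, 0.0, 0.0, 0.0]
[-0.0, 0.24, 0.58, 0.0, 0.0, 0.0]
[-0.0, 0.24, 0.58, 0.0, 0.0, 0.0]
[-0.0, 0.24, 0.58, 0.0, 0.0, 0.0]
[0.0, 0.24, 0.58, 0.0, 0.0, 0.0]
[0.0, 1.14, -0.04, 0.0, 0.0, 0.0]
[0.0, 1.14, -0.04, 0.0, 0.0, 0.0]
[-0.0, 1.14, -0.04, 0.0, 0.0, 0.0]
[0.0, 1.14, -0.04, 0.0, 0.0, 0.0]
[0.0, 0.73, 0.03, -0.67, 0.0, -0.0]
[-0.0, 0.73, 0.04, -0.67, -0.0, -0.0]
[-0.0, 0.74, 0.05, -0.67, -0.0, 0.0]
[0.0, 0.74, 0.06, -0.67, 0.0, -0.0]
[0.0, 0.74, 0.06, -0.67, -0.0, -0.0]
[-0.0, 0.74, 0.07, -0.67, 0.0, 0.0]
[-0.0, -0.09, 0.31, -1.0, 0.0, 0.0]
[0.0, -0.09, 0.31, -1.0, -0.0, -0.0]
[0.0, -0.09, 0.31, -1.0, 0.0, -0.0]
[-0.0, -0.09, 0.31, -1.0, -0.0, 0.0]
[-0.0, -0.09, 0.31, -1.0, -0.0, -0.0]
[0.0, -0.09, 0.31, -1.0, 0.0, -0.0]
[0.0, -0.09, 0.31, -1.0, 0.0, 0.0]
[0.0, -0.09, 0.31, -1.0, -0.0, 0.0]
```

```bash
cat > st.py <<'E'
from h import *
s=ctrl.get_state();p=s['position'];M=R.from_rotvec(s['tool_rot']).as_matrix()
y=np.radians(YAW);u=np.array([np.cos(y),np.sin(y)]);v=np.array([-u[1],u[0]])
th=np.arcsin(-(M[2,1]));q=p[:2]-LIP
print('t',s['time'],'d %.1f v %.1f zr %.1f th %.2f yaw %.2f'%((q@u+.154*np.cos(th)-.054*np.sin(th))*1e3,q@v*1e3,(p[2]-.01-.154*np.sin(th)-.054*np.cos(th))*1e3,np.degrees(th),np.degrees(np.arctan2(M[1,1],M[0,1]))),'F',s['ft_force'].round(1),'T',s['torque'].round(2))
E
python3 -m jog '[[[0,0.2,0.6,0,0,0,0.5],[0,0.25,0.6,0,0,0,0.5],[0,0.25,0.6,0,0,0,0.5],[0,0.25,0.6,0,0,0,0.5],[0,0.25,0.6,0,0,0,0.5],[0,0,0,0,0,0,0.5]]]' >/dev/null; python3 st.py
python3 -m jog '[[[0,0.2,0.6,0,0,0,0.5],[0,0.25,0.6,0,0,0,0.5],[0,0.25,0.6,0,0,0,0.5],[0,0,0,0,0,0,0.5],[0,0,0,0,0,0,0.5]]]' >/dev/null; python3 st.py
```

```text
t 11.55 d 64.8 v 1.8 zr 27.3 th 12.10 yaw -2.77 F [-0.3 -0.6 -4.5] T [-0.09 -0.04 -0.04]
t 12.05 d 68.5 v 2.2 zr 9.4 th 12.02 yaw -2.75 F [-1.6  0.1 -3.8] T [-0.09 -0.1   0.03]
```

```bash
python3 -m jog '[[[0,0.6,-0.05,0,0,0,0.5],[0,1,-0.05,0,0,0,0.5],[0,1,-0.1,0,0,0,0.5],[0,0,0,0,0,0,0.5]]]' >/dev/null; python3 st.py
python3 -m jog '[[[0,0.8,-0.1,0,0,0,0.5],[0,1,-0.1,0,0,0,0.5],[0,0,0,0,0,0,0.5],[0,0,0,0,0,0,0.5]]]' >/dev/null; python3 st.py
```

```text
t 12.45 d 96.8 v 1.9 zr 6.5 th 11.88 yaw -2.83 F [-1.  -0.7 -4.7] T [-0.12 -0.06 -0.02]
t 12.85 d 112.6 v 2.2 zr 4.2 th 12.02 yaw -2.76 F [-0.5  0.2 -4.9] T [-0.13 -0.05  0.01]
```

```bash
python3 -m jog '[[[0,0.6,0.05,-0.6,0,0,0.5],[0,0.75,0.05,-0.7,0,0,0.5],[0,0.75,0.05,-0.7,0,0,0.5],[0,0,0,0,0,0,0.5]]]' >/dev/null; python3 st.py
python3 -m jog '[[[0,0.7,0.06,-0.7,0,0,0.5],[0,0.75,0.06,-0.7,0,0,0.5],[0,0.75,0.06,-0.6,0,0,0.5],[0,0,0,0,0,0,0.5]]]' >/dev/null; python3 st.py
```

```text
t 13.25 d 136.5 v 2.1 zr 3.8 th 9.93 yaw -2.77 F [-0.3 -0.8 -4.5] T [-0.14  0.08 -0.01]
t 13.65 d 160.7 v 2.1 zr 3.5 th 7.93 yaw -2.78 F [ 0.1  0.7 -4.9] T [-0.09  0.11  0.01]
```

```bash
python3 -m jog '[[[0,0.33,0.05,0,0,0,0.5],[0,-0.09,0.31,-1,0,0,0.5],[0,-0.09,0.31,-1,0,0,0.5],[0,-0.09,0.31,-1,0,0,0.5],[0,-0.09,0.31,-1,0,0,0.5],[0,0,0,0,0,0,0.5]]]' >/dev/null; python3 st.py
python3 -m jog '[[[0,-0.09,0.3,-1,0,0,0.5],[0,-0.09,0.3,-1,0,0,0.5],[0,0,0,0,0,0,0.5]]]' >/dev/null; python3 st.py
```

```text
t 14.25 d 161.7 v 2.5 zr 0.5 th 4.02 yaw -2.70 F [ 0.1 -0.1 -4.2] T [-0.1   0.28 -0.05]
t 14.55 d 162.3 v 2.4 zr 0.1 th 1.98 yaw -2.72 F [-0.8 -0.2 -3.3] T [-0.16  0.33 -0.04]
```

```bash
python3 -m jog '[[[0,0,0.25,-1,0,0,0.5],[0,0,0.25,-1,0,0,0.5],[0,0,0,0,0,0,0.5]]]' >/dev/null; python3 st.py
```

```text
t 14.85 d 164.1 v 2.4 zr 0.3 th -0.01 yaw -2.72 F [-0.1 -0.2 -3.4] T [-0.12  0.48 -0.08]
```

```bash
python3 -m jog '[[[0,0,0.05,0,0,0,0.5],[0,0,0,0,0,0,3],[0,0,0,0,0,0,3],[0,0,0,0,0,0,3]]]' >/dev/null; python3 st.py
python3 -m jog '[[[0,0,0,0,0,0,1],[0,0,0,0,0,0,0.5],[0,0,0,0,0,0,0.5],[0,0,0,0,0,0,0.5],[0,0,0,0,0,0,0.5],[0,0,0,0,0,0,0.5]]]' 20; python3 st.py
```

```text
t 15.25 d 165.9 v 2.7 zr 1.3 th -0.12 yaw -2.75 F [ 0.7 -0.   0.1] T [-0.02  0.01 -0.03]
time: 15.85
position: [0.5173, 0.1886, 0.0642]
tool_rot: [-2.274, -2.167, -0.0]
ft_force: [-1.1, -0.1, 1.5]
grip_width: 0.135
t 15.85 d 164.6 v 2.3 zr 0.1 th 0.01 yaw -2.75 F [-1.1 -0.1  1.5] T [-0.08  0.28 -0.07]
```

```bash
python3 -m jog '[[[0,0.2,0,0,0,0,0.5],[0,0.25,0,0,0,0,0.5],[0,0.25,0,0,0,0,0.5],[0,0.25,0,0,0,0,0.5],[0,0.25,0,0,0,0,0.5],[0,0,0,0,0,0,0.5]]]' >/dev/null; python3 st.py
python3 -m jog '[[[0,0.1,0,0,0,0,0.5],[0,0.1,0,0,0,0,0.5],[0,0.1,0,0,0,0,0.5],[0,0,0,0,0,0,0.5]]]' >/dev/null; python3 st.py
```

```text
t 16.45 d 173.0 v 3.1 zr -1.0 th 0.42 yaw -2.71 F [-10.7  -0.6  10.2] T [-0.05  2.18 -0.18]
t 16.85 d 175.4 v 3.2 zr -1.2 th 0.48 yaw -2.70 F [-11.6   0.3  11.3] T [-0.    2.44 -0.12]
```

```bash
python3 -m jog '[[[0,0,-0.05,0,0,0,0.5],[0,0,0,0,0,0,0.5]]]' >/dev/null; python3 st.py
python3 -m jog '[[[0,0,-0.05,0,0,0,0.5],[0,0,0,0,0,0,0.5]]]' >/dev/null; python3 st.py
python3 -m jog '[[[0,0.1,0,0,0,0,0.5],[0,0.1,0,0,0,0,0.5],[0,0,0,0,0,0,0.5]]]' >/dev/null; python3 st.py
```

```text
t 17.05 d 176.8 v 2.8 zr -0.7 th 0.31 yaw -2.71 F [-7.3  0.8  5.5] T [ 0.    1.47 -0.09]
t 17.25 d 178.0 v 2.4 zr -0.2 th 0.17 yaw -2.72 F [-3.7  1.  -1.1] T [ 0.1   0.75 -0.05]
t 17.55 d 179.8 v 2.6 zr -0.3 th 0.22 yaw -2.73 F [-5.8  0.8 -0.1] T [ 0.21  1.38 -0.08]
```

```bash
for i in 1 2 3 4; do :; done
python3 -m jog '[[[0,0.15,0,0,0,0,0.5],[0,0.15,0,0,0,0,0.5],[0,0,0,0,0,0,0.5]]]' >/dev/null; python3 st.py
python3 -m jog '[[[0,0.15,0,0,0,0,0.5],[0,0.15,0,0,0,0,0.5],[0,0,0,0,0,0,0.5]]]' >/dev/null; python3 st.py
python3 -m jog '[[[0,0.15,0,0,0,0,0.5],[0,0.15,0,0,0,0,0.5],[0,0,0,0,0,0,0.5]]]' >/dev/null; python3 st.py
```

```text
t 17.85 d 179.8 v 3.0 zr -1.3 th 0.55 yaw -2.69 F [-14.8   1.2   5.9] T [ 0.16  2.74 -0.09]
t 18.15 d 179.6 v 3.0 zr -2.4 th 0.91 yaw -2.66 F [-21.    0.1  12.3] T [-0.01  4.48 -0.1 ]
t 18.45 d 179.5 v 3.1 zr -3.4 th 1.26 yaw -2.63 F [-28.5   0.2  19.7] T [-0.09  6.13  0.  ]
```

Something hard at d≈179.8. It could be the stop or a press-down jam, so I'll relieve the load, unweight the tray slightly and feel again.

```bash
python3 -m jog '[[[0,-0.3,-0.05,0,0,0,0.5],[0,-0.3,-0.05,0,0,0,0.5],[0,0,0,0,0,0,0.5]]]' >/dev/null; python3 st.py
python3 -m jog '[[[0,0,-0.06,0,0,0,0.5],[0,0,0,0,0,0,0.5]]]' >/dev/null; python3 st.py
python3 -m jog '[[[0,0.2,-0.05,0,0,0,0.5],[0,0.2,-0.05,0,0,0,0.5],[0,0,0,0,0,0,0.5]]]' >/dev/null; python3 st.py
```

```text
t 18.75 d 180.0 v 3.3 zr -0.7 th 0.47 yaw -2.69 F [-10.1   2.4   0.8] T [ 0.42  2.27 -0.17]
t 18.95 d 180.1 v 3.3 zr -0.3 th 0.49 yaw -2.70 F [-9.7  2.5 -1.5] T [ 0.47  2.27 -0.21]
t 19.25 d 179.9 v 3.5 zr -1.7 th 0.96 yaw -2.65 F [-18.6   2.6   1.3] T [ 0.49  3.83 -0.16]
```

```bash
python3 look.py w6
python3 - <<'E'
import cv2,numpy as np
from h import *
a=cv2.imread('pics/w6.png');grab('scene','s6');b=cv2.imread('pics/s6.png')
cv2.imwrite('pics/v6.png',np.vstack([cv2.resize(a[100:260,230:],(640,250),interpolation=3),cv2.resize(b[130:290,260:500],(520,346),interpolation=3) if 0 else cv2.resize(b[140:270,300:500],(640,340),interpolation=3)]))
E
```

```text
19.3 [0.5336 0.189  0.0649] yaw -2.65 tilt [-0.017 -0.    -1.   ] 0.13606652251367365 [-18.     2.82   2.18]
tray 0.81 [447.296 237.68 ] [ 0.6107  0.1797 -0.    ]
tray_handle 0.65 [323.2 273.2] [0.5347 0.1839 0.05  ]
```

View pics/v6.png

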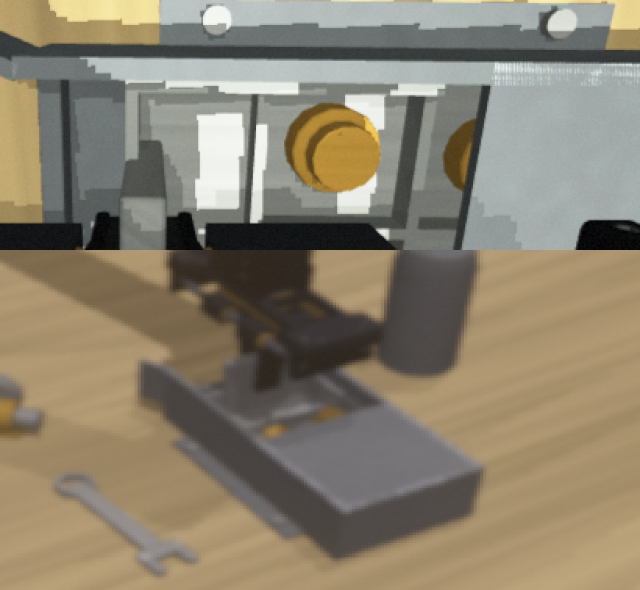

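The view shows the tray flat between the walls, with its front at crop column 127 and the lip's inner edge at column 70. The caps are in, and the tray's rear is under the roof. I'll measure the front gap and the side clearance.

Run:
```python
from h import *
im=imaging.get_image('wrist');f=im['frame']
y=np.radians(YAW);u=np.array([np.cos(y),np.sin(y)]);v=np.array([-u[1],u[0]])
def sv(c,r,z): q=onz(im,c,r,z)[:2]-LIP;return np.round([q@u*1e3,q@v*1e3],1)
k=1.561
print('lip inner',sv(230+66/k,100+120/k,.028),sv(230+72/k,100+220/k,.028))
print('tray front rim',sv(230+126/k,100+120/k,.04))
print('roof front',sv(230+489/k,100+87/k,.058),sv(230+457/k,100+248/k,.058))
for c in(270,300,330,380,420,460,500):print(c,f[126:166,c].sum(1).tolist())
cv2.imwrite('pics/v7.png',cv2.resize(f[125:185,240:560,::-1],None,fx=2.4,fy=6,interpolation=cv2.INTER_CUBIC))
```

```text
lip inner [ 1.6 41.3] [2.5 6.1]
tray front rim [21.9 43.8]
roof front [119.  57.] [117.8  10.7]
270 [405, 357, 185, 184, 173, 180, 187, 191, 189, 188, 262, 362, 362, 349, 361, 360, 364, 354, 357, 353, 354, 366, 351, 364, 310, 180, 135, 139, 139, 142, 152, 152, 155, 140, 147, 153, 143, 144, 151, 151]
300 [442, 395, 228, 168, 184, 179, 181, 188, 186, 186, 313, 514, 579, 573, 574, 574, 574, 587, 574, 574, 571, 572, 573, 575, 518, 316, 274, 274, 276, 282, 277, 273, 277, 277, 265, 272, 304, 348, 351, 347]
330 [417, 405, 303, 188, 183, 188, 178, 187, 187, 194, 268, 468, 580, 585, 580, 578, 591, 586, 573, 583, 576, 579, 586, 584, 581, 628, 635, 384, 387, 382, 382, 420, 473, 414, 363, 371, 365, 370, 381, 376]
380 [333, 328, 325, 261, 171, 179, 184, 178, 190, 185, 177, 314, 515, 578, 575, 573, 577, 571, 577, 581, 575, 573, 585, 585, 586, 587, 648, 701, 700, 703, 695, 699, 700, 646, 375, 370, 370, 367, 395, 451]
420 [328, 324, 334, 292, 185, 191, 177, 184, 189, 185, 175, 252, 457, 573, 569, 583, 580, 582, 584, 574, 577, 575, 577, 571, 575, 577, 615, 684, 694, 693, 697, 711, 732, 712, 537, 377, 365, 370, 377, 365]
460 [332, 340, 333, 313, 237, 171, 180, 172, 179, 178, 180, 186, 349, 563, 567, 561, 572, 567, 567, 568, 569, 562, 567, 566, 567, 565, 549, 482, 380, 363, 365, 372, 370, 370, 509, 689, 687, 682, 689, 703]
500 [333, 333, 339, 318, 284, 173, 181, 185, 173, 171, 180, 189, 239, 434, 555, 549, 554, 546, 551, 556, 549, 549, 552, 547, 557, 546, 556, 590, 647, 663, 663, 668, 684, 711, 674, 423, 195, 186, 195, 202]
```

View pics/v7.png

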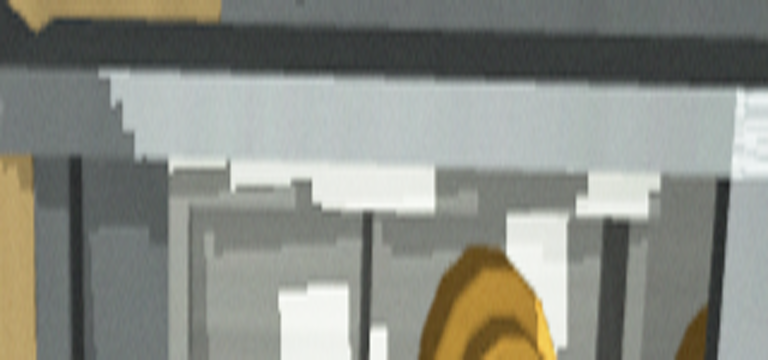

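```bash
python3 -m jog '[[[0,-0.3,0,0,0,0,0.5],[-0.15,-0.2,0,0,0,0.5,0.5],[0,0,0,0,0,0,0.5]]]' >/dev/null; python3 st.py
python3 -m jog '[[[0,0.2,-0.05,0,0,0,0.5],[0,0.2,-0.05,0,0,0,0.5],[0,0,0,0,0,0,0.5]]]' >/dev/null; python3 st.py
python3 -m jog '[[[0,0.2,-0.03,0,0,0,0.5],[0,0.2,-0.03,0,0,0,0.5],[0,0,0,0,0,0,0.5]]]' >/dev/null; python3 st.py
```

```text
t 19.8 d 179.9 v 2.3 zr 1.1 th 0.37 yaw -3.14 F [-7.6  4.1 -3.7] T [0.79 1.89 0.19]
t 20.1 d 180.1 v 3.1 zr 0.0 th 0.81 yaw -3.09 F [-15.5   3.3   0.2] T [ 0.95  3.3  -0.01]
t 20.4 d 179.9 v 3.3 zr -1.6 th 1.26 yaw -3.05 F [-23.2   5.2   2.9] T [ 1.03  4.9  -0.04]
```

The stop is repeatable at d=180.0 with no yaw moment, unweighted and after a sideways wiggle, so it is the stop. The front gap measured from the camera is 20 mm. I'll ease the load to a few N and release.

```bash
python3 -m jog '[[[0.1,-0.3,0.05,0,0,0,0.5],[0.05,-0.25,0.03,0,0,0,0.5],[0,0,0,0,0,0,0.5]]]' >/dev/null; python3 st.py
python3 -m jog '[[[0,-0.05,0.03,0,0,0,0.5],[0,0,0,0,0,0,0.5]]]' >/dev/null; python3 st.py
```

```text
t 20.7 d 180.1 v 3.4 zr 0.5 th 0.62 yaw -3.14 F [-10.9   3.3  -1.3] T [ 0.54  2.72 -0.02]
t 20.9 d 180.1 v 3.4 zr 0.4 th 0.59 yaw -3.16 F [-10.5   3.3  -1.4] T [0.6  2.61 0.03]
```

```bash
python3 -m jog '[[[0,-0.15,0,0,0,0,0.5],[0,0,0,0,0,0,0.5]]]' >/dev/null; python3 st.py
python3 -m jog '[[[0,0,0,0,0,0,3.4],[0,0,0,0,0,0,3.4],[0,0,0,0,0,0,3.4],[0,0,0,0,0,0,3.4]]]'; python3 st.py
```

```text
t 21.1 d 180.1 v 3.2 zr 1.2 th 0.42 yaw -3.18 F [-7.3  3.2 -2.9] T [0.52 2.04 0.03]
time: 21.5
position: [0.5387, 0.1874, 0.0691]
tool_rot: [2.283, 2.155, 0.005]
ft_force: [0.5, 0.5, -0.3]
grip_width: 0.364
t 21.5 d 186.2 v 2.1 zr 5.6 th -0.20 yaw -3.29 F [ 0.5  0.5 -0.3] T [-0.08  0.03 -0.03]
```

Run:
```python
from h import *
im=grab('wrist','w8');f=im['frame']
s=ctrl.get_state();print(s['position'])
print([ (c) for c in f[170,270:340].sum(1).tolist()])
```

```text
[0.53845592 0.18738278 0.06901986]
[357, 352, 355, 347, 340, 353, 359, 358, 351, 361, 358, 349, 362, 354, 354, 359, 353, 349, 355, 356, 352, 349, 351, 349, 353, 341, 465, 493, 493, 497, 493, 486, 494, 493, 333, 215, 256, 361, 389, 386, 385, 377, 379, 381, 454, 474, 474, 479, 472, 477, 461, 476, 473, 471, 472, 471, 473, 479, 466, 482, 482, 478, 477, 471, 476, 473, 476, 478, 464, 473]
```

Released, with zero force. A gentle nudge with the front finger will check that no gap opened on release.

```bash
python3 -m jog '[[[0,0,0.25,0,0,0,3.4],[0,0.2,0.25,0,0,0,3.4],[0,0.2,0,0,0,0,3.4],[0,0,0,0,0,0,3.4]]]'>/dev/null; python3 st.py
python3 -m jog '[[[0,0.15,0,0,0,0,3.4],[0,0,0,0,0,0,3.4]]]'>/dev/null; python3 st.py
python3 -m jog '[[[0,0.15,0,0,0,0,3.4],[0,0,0,0,0,0,3.4]]]'>/dev/null; python3 st.py
python3 -m jog '[[[0,0.15,0,0,0,0,3.4],[0,0,0,0,0,0,3.4]]]'>/dev/null; python3 st.py
python3 -m jog '[[[0,0.15,0,0,0,0,3.4],[0,0,0,0,0,0,3.4]]]'>/dev/null; python3 st.py
```

```text
t 21.95 d 188.6 v 2.2 zr -0.8 th -0.02 yaw -3.26 F [ 0.1 -0.1  1.4] T [-0.07  0.06 -0.01]
t 22.15 d 190.0 v 2.3 zr -0.7 th -0.02 yaw -3.25 F [ 0.5 -0.3 -0.2] T [-0.11  0.05  0.05]
t 22.35 d 190.6 v 2.4 zr -1.1 th 0.08 yaw -3.24 F [-2.  -0.3  0.7] T [-0.11  0.51  0.  ]
t 22.55 d 190.5 v 2.4 zr -1.6 th 0.25 yaw -3.22 F [-5.7 -0.3  5.1] T [-0.18  1.47  0.03]
t 22.75 d 190.4 v 2.4 zr -2.2 th 0.43 yaw -3.20 F [-10.1   0.1   8. ] T [-0.24  2.29  0.06]
```

Contact was stiff at once, at handle d≈180.5, so there is no gap. Retreating.

```bash
python3 -m jog '[[[0,-0.4,0,0,0,0,3.4],[0,-0.6,0,0,0,0,3.4],[0,0,-0.5,0,0,0,3.6],[0,0,-2,0,0,0,3.6],[0,0,-3,0,0,0,3.6],[0,0,-3,0,0,0,3.6],[0,0,-3,0,0,0,3.6],[-1.5,0,-2,0,0,0,3.6],[-1.5,0,0,0,0,0,3.6],[0,0,0,0,0,0,3.6],[0,0,0,0,0,0,3.6]]]'
python3 look.py w9; python3 -c "
import cv2
a=cv2.imread('pics/w9.png')
cv2.imwrite('pics/v9.png',cv2.resize(a[:290,150:],None,fx=1.6,fy=1.6,interpolation=3))"
```

```text
time: 23.85
position: [0.5346, 0.1572, 0.197]
tool_rot: [-2.284, -2.155, 0.001]
ft_force: [-0.1, -0.3, 1.3]
grip_width: 0.413
23.9 [0.5344 0.1579 0.1968] yaw -3.25 tilt [-0.002  0.    -1.   ] 0.41641852428387355 [ 0.31  0.09 -0.82]
tray 0.86 [397.376 153.48 ] [0.6092 0.1818 0.    ]
tray_handle 0.61 [320.512 157.88 ] [0.536 0.189 0.05 ]
```

View pics/v9.png

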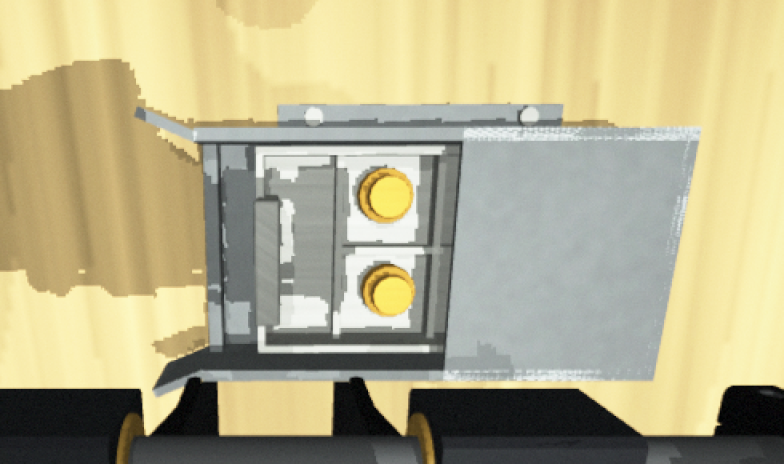

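The tray lies flat and parallel in the cradle, with its rim from (257,147) to (257,352) behind the lip's inner edge at column 222. Two caps are visible in their pockets; the other two are under the roof. The gripper is clear.

```bash
python3 -c "
from bench import close_job
print(close_job())"
```

```text
the job is handed in; nothing more can be done
None
```

The four-cap tray is stowed in the cradle and let go, and the job is handed in at about 24 s of the 58 s allowed. I got no verdict back.

**What I did:** I gripped the handle and tilted the tray 12°. From above I set its rear end down between the lip and the roof, because coming in from outside the mouth would have put the arm out of reach. I then moved it in while lowering the handle, laid it flat behind the lip, re-gripped and slid it back to the stop.

**Stop:**
- It felt hard at the same depth four times, with the tray front about 20 mm behind the lip. Wrist force in the push direction peaked at about 29 N.
- It stayed there with the tray unweighted and after a sideways wiggle, with no yaw moment.
- After release, a 10 N nudge with one finger met it at once, so no gap had opened.
- 20 mm is the shallow end of the stated 20 to 50 mm range. The camera and the arm agree on it to 1–2 mm, but I could not see or read the buffer travel itself.

**Last picture:** The tray looks flat and parallel, and the gripper is clear of it. Only two caps are visible, because the other two are under the roof. All four were in the tray when it was over the cradle, just before going in.

**Disagreements:**
- Early in the slide the tool pressed down on the tray with about 10 N; I raised it and carried on.
- A side force of 3–5 N remained until release.
- The tray sits slightly toward the left wall, about 2 mm off centre by the arm's readings.

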